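# Turn the upturned module over and clamp it in the test jig

## Robot

A 6-joint arm with a two-finger parallel gripper is mounted at the origin on a cart in front of the work surface, level with it; the furniture and walls round the work are solid. World frame = base frame: x ahead of the robot, y to its left, z up, the work surface at z = 0. Lengths are in mm, angles in degrees, forces in N, time in s.
With the tool pointing down it reaches from about 350 to 850 mm from the base axis. Payload 8.1 kg.
Tool frame: the origin (TCP) lies midway between the tips of the shut fingers; the grasp point (between the pads) lies 19 mm behind it; z points along the fingers, y is the line along which they close (so a half turn about z gives the same grasp; the last joint's range is limited). The gripper opens to 85 mm and grips with 20 to 120 N. Pads are 22 mm wide; open, the fingers measure 114 mm over their backs; the gripper's body (76 mm by 85 mm) begins 54 mm behind the grasp point. The pads swing forward as they close: fully open they stand 13 mm farther back than shut.
Start: joints at [59.278, 7.471, 85.268, -0, 87.261, -4.893], TCP at [261.392, 540.074, 231.292] pointing down, gripper open.
Joint ranges: [-169.43, 169.43], [-51.17, 129.36], [1.28, 143.12], [-76.62, 256.62], [0, 156.53], [-152.29, 152.29]. Speed limits (degrees/s): [136.94, 136.94, 159.86, 180, 180, 180].

## Interface

Orientations are given as [roll, pitch, yaw] about the fixed x, y, z axes, in that order (R = Rz(yaw) Ry(pitch) Rx(roll)).
In Python, from bench import r gives the robot as it stands.
- The arm moves only by the tool apply_moves, never from a script. Its argument "steps" is a list of rows, each a list of 7 numbers: the opening, from -1 (shut) to 1 (fully open), then the shift along the tool's x, y, z in mm, then the turn, a rotation vector about the tool's x, y, z in units of 5 degrees (1.0 is 5 degrees). A call has exactly 8 rows; each row shifts and turns the commanded pose from where the row before left it, along the tool's axes as they then stand; what a row does not reach is not made up. A row lasts 1/10 s, in which the tool goes at most 50 mm and 8.59 degrees, less where a joint would pass 70% of its speed; a pose out of reach is approached as far as the arm can. A call is refused whole if a number of a shift passes 50 or a number of a turn 1, either way. A call with a gripper value outside its range is refused whole. The fingers move at their own pace and stop on an object; "squeeze" is the grip in N (left out, the last holds). Time passes only in rows, so rows that do not move let the fingers close, or fill a call up. It gives the time, the measured TCP pose, the force, the opening and the grip force at its end, in the units of the state.
- r.sense(): the state, without advancing time (a new reading comes with each control period).
- r.snapshot(name): name is "side" or "top"; returns a dict with "color" (384x512x3 uint8, blue, green, red), "depth" (384x512 float32, mm along the optical axis (not along the pixel's ray), 0 where there is no reading), "mtx" (3x3 intrinsics, pixels), "dist" ([k1, k2, p1, p2, k3] as OpenCV has them; the pictures are not rectified), "T" (4x4, takes a point from camera to world coordinates). Camera axes: x right, y down, z forward; pixel columns grow to the right and rows downward; lengths in mm; the calibration is good to about 2 mm. A picture is of the moment at which its call begins.
- r.hand_in(): hands the job in; it is judged then, once.
The state is a dict: "time": time; "joint_pos": joint angles; "qd": joint speeds; "joint_efforts": joint torques, N m; "tool_pos": TCP position; "tcp_rot": TCP orientation; "ft_force": force on the tool from outside, world axes, zero at the start; "wrist_torque": the same for the moment, N m; "finger_gap": finger opening in mm; "grip_force": force on a finger pad.
Only numpy, scipy, OpenCV 4.12 (cv2) and the standard library are available. Lean on these libraries where they do the work, as an engineer would, in place of code of your own. Each camera call takes 0.05 s, during which the arm holds its last target. There are 200 camera calls.

## Task

Of the two modules on the blue mat, the one lying label up is already tested; leave it alone, along with the multimeter and the roll of tape. Take the one that lies with its brass contacts up, turn it over, lay it label up and fully down in the nest of the test jig, its notched corner round the orange key post, and push the red clamp handle right down until the clamp locks the module onto the sprung contacts.

Things in the scene. Friction and masses are not known exactly. Their poses are not given: they have to be found in the camera images.
- module: module to test, 62 x 46 x 26 mm (x, y, z), 0.11 kg, flat faces, stands on an end or side; orange cap at its +x end, corner notch at +x, +y. Origin: centre of the contact face; z points out of the label face (26 mm away): DOWN at the start (green face with brass contacts on top, origin 28 mm above the bench), up at the end (aluminium lid, white label on top). Long axis starts roughly along the mat
- tested_module: identical module lying label up on the same mat (z up, origin on its underside); leave it where it is
- mat: blue antistatic mat, 130 x 320 x 2 mm (x, y, z), fixed; origin at the centre of its underside on the bench. The two modules lie on it about 80 mm to either side of its centre along y, in either order
- jig: test jig, fixed; nest at its origin (on the bench), toggle clamp towards -x. Aluminium base plate x = -124 to +52, y = +-46 mm, top 12 mm above the bench; clamp side plates x = -120 to -70, y = +-12 mm, 61 mm high. The open clamp arm stands up, 140 mm above the bench, at x = -100 to -65 mm, clear of the nest
- nest (a point): seat, axes as the jig's: top centre of the free sprung contacts, 17 mm above the bench. The module's origin goes here, its x, y, z along the jig's (orange cap away from the clamp). Black corner locators with flared lead-ins leave 1.8 mm play a side and reach 12 mm above this point; the middle 40 mm of the long sides and 25 mm of the ends are open
- contacts (a joint): how far the spring contact block in the nest is pressed down, m: 0 free, stop at 0.003. Preload 2.4 N, about 7 N at the stop; the module's own weight does not press it
- handle_grip (a point): middle of the red grip (round, 17 mm thick, 58 mm long). In the jig's x and height above the bench it goes from -134, 115 mm (open, handle rising at 57 degrees away from the nest) by about -155, 92 mm to -176, 69 mm (locked, handle level), pushed from its upper side with under 15 N; it stops there on its own
- multimeter: hand-held multimeter, 150 x 74 x 45 mm, lying left of the jig; origin under its centre; bystander
- tape: roll of yellow tape, 52 mm across, 23 mm high, lying on the aluminium sheet right of the jig; origin under its centre; bystander
- module_key (a point): inner corner of the module's 10 x 10 mm notch (cut through its whole thickness), on the contact face at x = 21, y = 13 mm of the module
- nest_key (a point): where the inner corner of the module's notch comes, x = 21, y = 13 mm from nest; the orange key post (10 mm square, 2.5 mm above nest, with a 5 mm pin up to 8 mm) stands 2 mm outside it, in the +x, +y corner
- clamp_link (a joint): turn of the toggle link inside the clamp, rad: 0 open (as it starts), 0.917 dead centre, 0.982 locked at its stop. Pushing the handle down swings the clamp arm down onto the module; over the last 0.3 rad it presses the contacts, then it snaps past dead centre and stays by itself
- lab_jack: pink scissor jack of the room, fixed, about 0.4 m tall, standing on the bench to the right of the work, with a load on top; keep the arm clear of it
Mind the look-alikes: they are no part of the job. What is shaped like the module but purple is not meant.

How it is judged:
By the outcome, as a careful person would: the job done as asked, in the order asked, and still so for the second after the job is handed in, with the robot touching nothing.
It also fails if it takes over 72 s, if anything falls off the work surface, if the arm or the gripper's body presses on something with over 40 N, if the wrist force passes 120 N, or if a joint passes its speed limit or range.

## Working session

There is one attempt and no reset: what is moved stays moved. The work goes in short steps, Python scripts to look and compute and a tool call to move; the robot and the scene stay as the last step left them, time stands still between calls to the robot, and variables do not carry over. Pictures are saved under pics/ and viewed, at most 10 in all, crops included, and the job is handed in when it is done.

Besides the shell and the picture viewer there is one more tool, called after "Call:" by a JSON object that holds its "fn" and its "kwargs", one argument or row to a line. apply_moves: Moves the arm, as the interface text tells. Its arguments: {"type":"object","properties":{"steps":{"type":"array"},"squeeze":{"type":"number"}},"required":["steps"]}

```bash
mkdir -p pics; ls
python3 - <<'E'
from bench import r
import cv2,numpy as np
print(r.sense())
for n in("side","top"):
    s=r.snapshot(n); np.savez(f"{n}0.npz",**s)
    cv2.imwrite(f"pics/{n}0.png",s["color"]); print(n,s["mtx"],s["dist"],s["T"])
E
```

```text
pics
{'time': 0.0, 'joint_pos': array([ 5.92778541e+01,  7.51399027e+00,  8.53281647e+01,  1.21458619e-03,
        8.72620290e+01, -4.89360798e+00]), 'qd': array([-0.01316777,  0.0454447 , -0.14249979, -0.09764657, -0.06093314,
        0.00874003]), 'joint_efforts': array([ 1.96940755e-04, -5.69397819e+01, -5.00553310e+01, -1.64067392e-04,
        1.45830342e-02,  2.80590314e-05]), 'tool_pos': array([261.10850741, 539.60519046, 230.26676987]), 'tcp_rot': array([-1.79896299e+02, -1.00961610e-02,  1.54171394e+02]), 'ft_force': array([ 0.44472666, -0.11824978,  0.20664783]), 'wrist_torque': array([-0.01335094,  0.02347718,  0.02125207]), 'grip_force': 0.0, 'finger_gap': 85.34672412749198}
side [[424.30067676   0.         260.50994972]
 [  0.         424.30067676 195.61952481]
 [  0.           0.           1.        ]] [-0.08173272  0.          0.          0.          0.        ] [[-9.92724348e-01 -4.89013714e-02  1.10031929e-01  3.27648208e+02]
 [-1.20404419e-01  4.11278648e-01 -9.03522357e-01  1.21121017e+03]
 [-1.07030087e-03 -9.10196973e-01 -4.14174269e-01  6.41400649e+02]
 [ 0.00000000e+00  0.00000000e+00  0.00000000e+00  1.00000000e+00]]
top [[370.36951737   0.         253.42389583]
 [  0.         370.36951737 187.67322597]
 [  0.           0.           1.        ]] [-0.0052549  0.         0.         0.         0.       ] [[-1.59826666e-02 -9.85269248e-01  1.70261751e-01  2.14706013e+02]
 [-9.99853298e-01  1.67979129e-02  3.34863881e-03  2.62322552e+01]
 [-6.15935290e-03 -1.70183253e-01 -9.85393182e-01  1.42968491e+03]
 [ 0.00000000e+00  0.00000000e+00  0.00000000e+00  1.00000000e+00]]
```

View pics/side0.png

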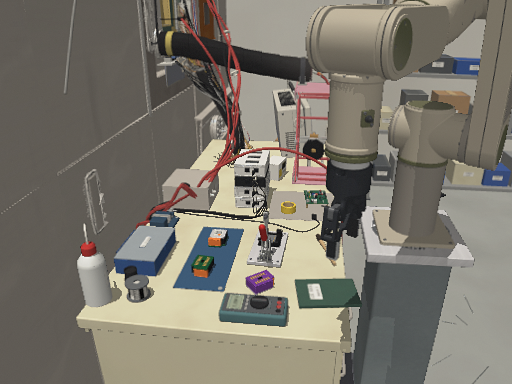

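View pics/top0.png

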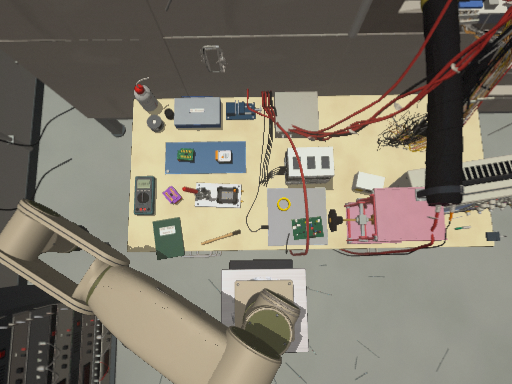

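The side view shows the green contact-up module at (203,265), the label-up one at (217,237), the purple decoy at (260,281) and the jig at (268,247). In the top view these are at (187,156), (224,156), (173,195) and (216,195), with the handle towards image left (+y). The green module on the mat is the one meant. I'll confirm that in an enlarged crop.

Run:
```python
import cv2,numpy as np
s=np.load("side0.npz")["color"];t=np.load("top0.npz")["color"]
a=cv2.resize(s[205:305,170:300],(780,600),interpolation=cv2.INTER_CUBIC)[:, :]
b=cv2.resize(t[135:215,155:255],(800,640),interpolation=cv2.INTER_CUBIC)
a=cv2.resize(a,(400,308)); b=cv2.resize(b,(400,320))
cv2.imwrite("pics/c1.png",np.hstack([cv2.resize(s[215:295,180:290],(400,291),interpolation=cv2.INTER_CUBIC),cv2.resize(t[137:212,160:250],(400,333),interpolation=cv2.INTER_CUBIC)[:291]]))
```

```text
(no output)
```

View pics/c1.png

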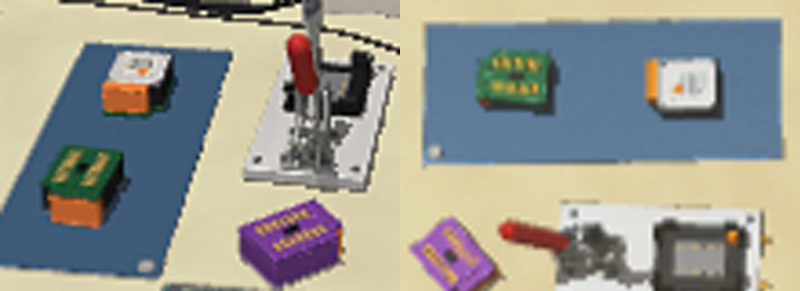

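The crop confirms it. The green contact-up module is at the +y end of the mat with its cap towards +y, and the label-up one stays. The jig's orange key is on the -y/+x side, so the flip is a half turn about world x. Now I'll measure positions.

```bash
cat > h.py <<'E'
import cv2,numpy as np
def rays(s,uv):
    p=cv2.undistortPoints(np.float64(uv).reshape(-1,1,2),s["mtx"],s["dist"]).reshape(-1,2)
    d=np.c_[p,np.ones(len(p))]@s["T"][:3,:3].T
    return s["T"][:3,3],d
def plane(s,uv,z):
    o,d=rays(s,uv); return o+d*((z-o[2])/d[:,2])[:,None]
def depthpts(s,uv):
    o,d=rays(s,uv); u=np.int32(np.round(uv)); return o+d*s["depth"][u[:,1],u[:,0]][:,None]
def tri(s1,uv1,s2,uv2):
    o1,d1=rays(s1,[uv1]);o2,d2=rays(s2,[uv2]);d1=d1[0];d2=d2[0]
    k=np.linalg.lstsq(np.c_[d1,-d2],o2-o1,rcond=None)[0]
    a=o1+k[0]*d1;b=o2+k[1]*d2; return (a+b)/2,np.linalg.norm(a-b)
def mask(s,box,lo,hi,up=8):
    x0,y0,x1,y1=box
    c=cv2.resize(s["color"][y0:y1,x0:x1],None,fx=up,fy=up,interpolation=cv2.INTER_CUBIC)
    m=cv2.inRange(cv2.cvtColor(c,cv2.COLOR_BGR2HSV),lo,hi)
    m=cv2.morphologyEx(m,cv2.MORPH_CLOSE,np.ones((up*2+1,)*2))
    cs,_=cv2.findContours(m,cv2.RETR_EXTERNAL,cv2.CHAIN_APPROX_NONE)
    c=max(cs,key=cv2.contourArea).reshape(-1,2)
    return (c+.5)/up-.5+[x0,y0]
def rect(s,uv,z):
    P=plane(s,uv,z)[:,:2].astype(np.float32); return cv2.minAreaRect(P),cv2.contourArea(P),P
def load(n): 
    f=np.load(n); return {k:f[k] for k in f}
E
python3 - <<'E'
from h import *
np.set_printoptions(precision=1,suppress=True)
T=load("top0.npz");S=load("side0.npz")
def cen(s,box,lo,hi):
    c=mask(s,box,lo,hi); m=cv2.moments(c.astype(np.float32)); return c,np.array([m["m10"],m["m01"]])/m["m00"]
G=((35,60,25),(90,255,255))
g,gc=cen(T,(172,143,202,170),*G); g2,gc2=cen(S,(180,250,222,280),*G)
print("green",gc,gc2,tri(T,gc,S,gc2)); rr,a,P=rect(T,g,28);print(rr,a,cv2.boxPoints(rr));rr,a,P=rect(S,g2,28);print("side",rr,a)
d=depthpts(T,[gc,[183,156],[190,155],[186,157]]);print("depth",d)
print("depth side",depthpts(S,[gc2]))
W=((0,0,150),(180,60,255))
bgr=T["color"]
for p in [(200,184),(238,205),(216,210),(240,186),(216,195)]: print(p,bgr[p[1],p[0]],depthpts(T,[p])[0])
w,_=cen(T,(190,178,248,213),(0,0,150),(180,35,255)); rr,a,P=rect(T,w,12);print("plate",rr,a);print(cv2.boxPoints(rr))
k,kc=cen(T,(222,182,242,200),(3,140,120),(22,255,255)); print("key",kc,plane(T,[kc],22))
h,hc=cen(T,(175,178,212,200),(0,140,90),(6,255,255)); h2,hc2=cen(S,(255,215,275,250),(0,140,90),(6,255,255)); print("handle",hc,hc2,tri(T,hc,S,hc2))
E
```

```text
green [185.2 154. ] [202.1 261.8] (array([595.3, 296.4,  22.8]), np.float64(2.369041504420647))
((595.790771484375, 296.5707702636719), (64.67300415039062, 49.59714126586914), 83.94911193847656) 2882.4311358686537 [[567.7 267. ]
 [617.  261.8]
 [623.9 326.1]
 [574.5 331.3]]
side ((592.161865234375, 304.056884765625), (65.70783996582031, 48.777889251708984), 85.03079223632812) 2931.500794466585
depth [[593.5 294.5  34. ]
 [585.4 302.7  34.1]
 [589.7 276.   31.2]
 [581.7 291.3  32.2]]
depth side [[592.4 302.5  26.7]]
(200, 184) [225 228 225] [478.  239.1  10.7]
(238, 205) [142 144 144] [393.1  91.7  10.3]
(216, 210) [169 213 225] [376.1 177.5   1.6]
(240, 186) [220 223 221] [467.8  83.3   8.5]
(216, 195) [217 221 221] [433.1 176.3  13.6]
plate ((433.6130065917969, 169.83651733398438), (177.57273864746094, 94.87599182128906), 86.7518081665039) 13497.578880146728
[[381.2  83.9]
 [475.9  78.5]
 [486.  255.8]
 [391.3 261.2]]
key [234.2 189.9] [[450.3 105.1  22. ]]
handle [189.4 189.8] [262.6 232.1] (array([438.9, 263.4, 104.3]), np.float64(2.1803004325721025))
```

The top view gives the module at about (595.8, 296.6), x axis at 84°, and the nest at about (431.6, 133.9), jig x at -93°. The key post seen at (450, 105) matches the (450, 105) predicted from the plate. Plan: pick with the tool leaning, stand the module on its plain end, regrasp, turn another 90° and place. First I go to a hover.

Call:
{"fn": "apply_moves", "kwargs": {
  "steps": [
    [1,-50,-9.5,9,0,0,0],
    [1,-50,-9.5,9,0,0,0],
    [1,-50,-9.5,9,0,0,0],
    [1,-50,-9.5,9,0,0,0],
    [1,-50,-9.5,9,0,0,0],
    [1,-50,-9.5,9,0,0,0],
    [1,-50,-9.5,9,0,0,0],
    [1,-50,-9.5,9,0,0,0]
  ],
  "squeeze": 40
}}

```text
time: 0.9
tool_pos: [578.8, 303.7, 160.8]
tcp_rot: [-180.0, -0.0, 154.2]
ft_force: [-0.1, 0.5, -0.2]
finger_gap: 85.4
grip_force: 0.0
```

Call:
{"fn": "apply_moves", "kwargs": {
  "steps": [
    [1,0,0,0,0,0,1],
    [1,0,0,0,0,0,1],
    [1,0,0,0,0,0,1],
    [1,0,0,0,0,0,1],
    [1,0,0,0,0,0,1],
    [1,0,0,0,0,0,1],
    [1,0,0,0,0,0,1],
    [1,0,0,0,0,0,1]
  ]
}}

```text
time: 1.7
tool_pos: [577.3, 305.1, 160.9]
tcp_rot: [-179.9, 0.0, 114.0]
ft_force: [0.2, 0.4, 0.6]
finger_gap: 85.4
grip_force: 0.0
```

Call:
{"fn": "apply_moves", "kwargs": {
  "steps": [
    [1,0,0,0,0,0,1],
    [1,0,0,0,0,0,1],
    [1,0,0,0,0,0,1],
    [1,0,0,0,0,0,1],
    [1,0,0,0,0,0,1],
    [1,0,0,0,0,0,1],
    [1,0,0,0,0,-1,0],
    [1,0,0,0,0,-1,0]
  ]
}}

```text
time: 2.5
tool_pos: [577.9, 304.2, 161.8]
tcp_rot: [180.0, 10.2, 84.0]
ft_force: [0.2, -0.8, 0.0]
finger_gap: 85.3
grip_force: 0.0
```

Call:
{"fn": "apply_moves", "kwargs": {
  "steps": [
    [1,0,0,0,0,-1,0],
    [1,0,0,0,0,-1,0],
    [1,0,0,0,0,-1,0],
    [1,0,0,0,0,-1,0],
    [1,0,0,0,0,0,0],
    [1,0,0,0,0,0,0],
    [1,0,0,0,0,0,0],
    [1,0,0,0,0,0,0]
  ]
}}

```text
time: 3.3
tool_pos: [578.3, 304.7, 162.9]
tcp_rot: [179.9, 29.9, 84.1]
ft_force: [0.2, 0.0, 0.1]
finger_gap: 85.5
grip_force: 0.0
```

```bash
cat > plan.py <<'E'
import numpy as np
from scipy.spatial.transform import Rotation as Ro
from bench import r
def pose():
    s=r.sense(); return np.array(s["tool_pos"]),Ro.from_euler("xyz",s["tcp_rot"],degrees=True)
def to(p,pos=None,R=None):
    """shift in tool axes from pose to world point p"""
    if pos is None: pos,R=pose()
    return R.inv().apply(np.array(p)-pos)
E
python3 - <<'E'
from plan import *
np.set_printoptions(precision=1,suppress=True)
print(pose()[0],to([595.5,293.8,75]),to([595.5,293.8,7]),r.sense()["joint_pos"])
E
```

```text
[578.3 304.7 162.9] [35.9 18.1 80.7] [ 69.8  18.  139.7] [ 35.3  37.8  59.4 -22.6 102.5  40.2]
```

Call:
{"fn": "apply_moves", "kwargs": {
  "steps": [
    [1,4.5,2.25,10,0,0,0],
    [1,4.5,2.25,10,0,0,0],
    [1,4.5,2.25,10,0,0,0],
    [1,4.5,2.25,10,0,0,0],
    [1,4.5,2.25,10,0,0,0],
    [1,4.5,2.25,10,0,0,0],
    [1,4.5,2.25,10,0,0,0],
    [1,4.5,2.25,10,0,0,0]
  ]
}}

```text
time: 4.1
tool_pos: [594.8, 294.6, 73.3]
tcp_rot: [-180.0, 30.0, 84.2]
ft_force: [-0.3, 0.1, 0.9]
finger_gap: 84.9
grip_force: 0.0
```

Run:
```python
from plan import *; import cv2
np.set_printoptions(precision=1,suppress=True)
S=r.snapshot("side");T=r.snapshot("top")
np.savez("s1.npz",**S);np.savez("t1.npz",**T)
a=cv2.resize(S["color"][180:300,150:290],(466,400),interpolation=cv2.INTER_CUBIC)
b=cv2.resize(T["color"][130:210,150:217],(334,400),interpolation=cv2.INTER_CUBIC)
cv2.imwrite("pics/c2.png",np.hstack([a,b]))
print(pose()[0],to([595.5,293.8,7]))
```

```text
[593.9 293.8  71.8] [32.7  1.8 56. ]
```

View pics/c2.png

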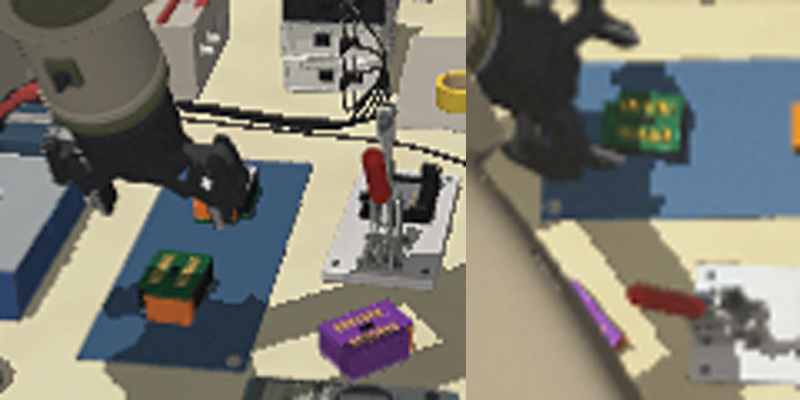

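The side crop shows the open fingers with tips near (181,241) and (216,248) above the green module at (203,265), and the top view agrees. I'll check the alignment numerically, and the clearance to the blue box.

Run:
```python
from h import *
np.set_printoptions(precision=1,suppress=True)
T=load("t1.npz");S=load("s1.npz");T0=load("top0.npz")
a=tri(T,[183.8,138],S,[181.5,241.5]);b=tri(T,[181.8,161.4],S,[216,248.4]);print(a,b,(a[0]+b[0])/2)
for q in [(185,126),(205,126),(190,122),(200,129),(200,131)]: print(q,T0["color"][q[1],q[0]],depthpts(T0,[q])[0])
```

```text
(array([645.4, 292.4,  77.8]), np.float64(2.3183448826481343)) (array([554.5, 299.9,  68.9]), np.float64(1.4569599162448543)) [599.9 296.1  73.4]
(185, 126) [66 52 45] [710.2 298.4  25.7]
(205, 126) [66 51 44] [711.8 220.2  17. ]
(190, 122) [170 170 165] [717.6 274.4  49.9]
(200, 129) [100 122 131] [703.8 241.9   5. ]
(200, 131) [166 211 222] [698.  243.   -2.7]
```

Call:
{"fn": "apply_moves", "kwargs": {
  "steps": [
    [1,4.25,0,6.75,0,0,0],
    [1,4.25,0,6.75,0,0,0],
    [1,4.25,0,6.75,0,0,0],
    [1,4.25,0,6.75,0,0,0],
    [1,4.25,0,6.75,0,0,0],
    [1,4.25,0,6.75,0,0,0],
    [1,4.25,0,6.75,0,0,0],
    [1,4.25,0,6.75,0,0,0]
  ]
}}

```text
time: 5.0
tool_pos: [594.9, 297.1, 9.9]
tcp_rot: [-180.0, 30.0, 84.2]
ft_force: [-0.3, -0.3, 1.1]
finger_gap: 85.4
grip_force: 0.0
```

Run:
```python
from h import *; from plan import *
np.set_printoptions(precision=1,suppress=True)
print(pose()[0],r.sense()["ft_force"])
S=load("side0.npz")
# plate corners seen from the side: lightness mask
c=mask(S,(240,228,295,270),(0,0,150),(180,35,255)); rr,a,P=rect(S,c,12); print(rr,a); print(cv2.boxPoints(rr))
h=cv2.convexHull(c.astype(np.float32)).reshape(-1,2); print(cv2.approxPolyDP(h,2,True).reshape(-1,2))
```

```text
[594.9 297.1   9.9] [-0.3 -0.3  1.1]
((431.9130859375, 182.51019287109375), (191.2953643798828, 93.57180786132812), 86.84555053710938) 8106.071239822311
[[379.9  89.6]
 [473.4  84.4]
 [483.9 275.4]
 [390.5 280.6]]
[[257.8 229.6]
 [287.6 232.4]
 [278.9 265.9]
 [246.6 263.4]]
```

Call:
{"fn": "apply_moves", "kwargs": {
  "steps": [
    [1,1,-0.5,1.7,0,0,0],
    [-1,0,0,0,0,0,0],
    [-1,0,0,0,0,0,0],
    [-1,0,0,0,0,0,0],
    [-1,0,0,0,0,0,0],
    [-1,0,0,0,0,0,0],
    [-1,0,0,0,0,0,0],
    [-1,0,0,0,0,0,0]
  ],
  "squeeze": 40
}}

```text
time: 5.8
tool_pos: [595.0, 297.6, 9.5]
tcp_rot: [179.9, 29.9, 84.1]
ft_force: [1.4, 2.5, 5.0]
finger_gap: 45.4
grip_force: 43.2
```

Call:
{"fn": "apply_moves", "kwargs": {
  "steps": [
    [-1,-6,0,-10.5,0,0,0],
    [-1,-6,0,-10.5,0,0,0],
    [-1,-6,0,-10.5,0,0,0],
    [-1,-6,0,-10.5,0,0,0],
    [-1,-6,0,-10.5,0,0,0],
    [-1,-6,0,-10.5,0,0,0],
    [-1,-6,0,-10.5,0,0,0],
    [-1,-6,0,-10.5,0,0,0]
  ]
}}

```text
time: 6.6
tool_pos: [594.5, 297.7, 106.4]
tcp_rot: [180.0, 30.0, 84.2]
ft_force: [0.1, -0.3, -1.4]
finger_gap: 45.2
grip_force: 42.3
```

Call:
{"fn": "apply_moves", "kwargs": {
  "steps": [
    [-1,0,0,0,0,1,0],
    [-1,0,0,0,0,1,0],
    [-1,0,0,0,0,1,0],
    [-1,0,0,0,0,1,0],
    [-1,0,0,0,0,1,0],
    [-1,0,0,0,0,1,0],
    [-1,0,0,0,0,1,0],
    [-1,0,0,0,0,1,0]
  ]
}}

```text
time: 7.4
tool_pos: [594.8, 297.6, 106.6]
tcp_rot: [179.9, -10.2, 84.2]
ft_force: [-0.2, 0.6, -0.8]
finger_gap: 45.4
grip_force: 42.3
```

Call:
{"fn": "apply_moves", "kwargs": {
  "steps": [
    [-1,0,0,0,0,1,0],
    [-1,0,0,0,0,1,0],
    [-1,0,0,0,0,1,0],
    [-1,0,0,0,0,1,0],
    [-1,0,0,0,0,1,0],
    [-1,0,0,0,0,1,0],
    [-1,0,0,0,0,1,0],
    [-1,0,0,0,0,1,0]
  ]
}}

```text
time: 8.2
tool_pos: [595.0, 297.2, 106.5]
tcp_rot: [179.8, -50.2, 84.4]
ft_force: [0.5, 0.7, -2.0]
finger_gap: 45.4
grip_force: 42.4
```

Call:
{"fn": "apply_moves", "kwargs": {
  "steps": [
    [-1,0,0,0,0,1,0],
    [-1,0,0,0,0,1,0],
    [-1,0,0,0,0,0,0],
    [-1,0,0,0,0,0,0],
    [-1,0,0,0,0,0,0],
    [-1,0,0,0,0,0,0],
    [-1,0,0,0,0,0,0],
    [-1,0,0,0,0,0,0]
  ]
}}

```text
time: 9.0
tool_pos: [594.6, 298.0, 106.0]
tcp_rot: [179.9, -60.0, 84.3]
ft_force: [-0.6, -0.1, -0.8]
finger_gap: 45.0
grip_force: 42.4
```

Run:
```python
from plan import *; import cv2
np.set_printoptions(precision=1,suppress=True)
S=r.snapshot("side");T=r.snapshot("top")
np.savez("s2.npz",**S);np.savez("t2.npz",**T)
a=cv2.resize(S["color"][180:300,150:290],(466,400),interpolation=cv2.INTER_CUBIC)
b=cv2.resize(T["color"][130:210,150:217],(334,400),interpolation=cv2.INTER_CUBIC)
cv2.imwrite("pics/c3.png",np.hstack([a,b]))
print(pose()[0],r.sense()["joint_pos"])
```

```text
[594.5 297.8 105.7] [ -6.9  23.  102.3  64.2  74.  -31.9]
```

View pics/c3.png

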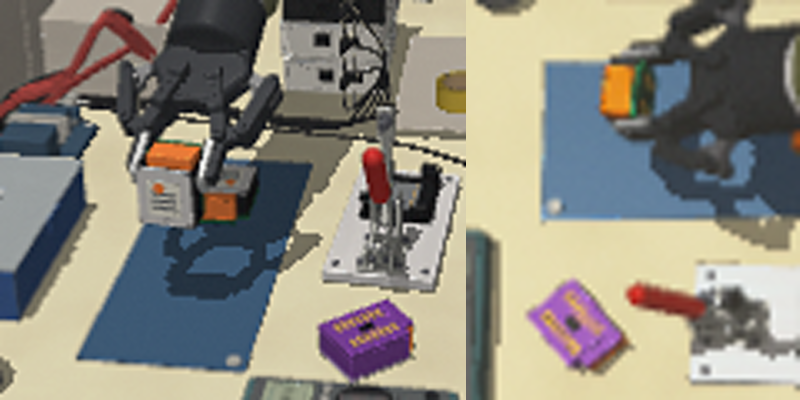

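The crop shows the module upright in the grip, cap up and label towards +y. Next I lower it onto the mat.

Call:
{"fn": "apply_moves", "kwargs": {
  "steps": [
    [-1,-7.3,0,4.2,0,0,0],
    [-1,-7.3,0,4.2,0,0,0],
    [-1,-7.3,0,4.2,0,0,0],
    [-1,-7.3,0,4.2,0,0,0],
    [-1,-7.3,0,4.2,0,0,0],
    [-1,-7.3,0,4.2,0,0,0],
    [-1,-7.3,0,4.2,0,0,0],
    [-1,-7.3,0,4.2,0,0,0]
  ]
}}

```text
time: 9.9
tool_pos: [594.5, 297.5, 37.2]
tcp_rot: [-180.0, -60.0, 84.2]
ft_force: [-0.1, -0.4, -0.6]
finger_gap: 45.2
grip_force: 42.4
```

Call:
{"fn": "apply_moves", "kwargs": {
  "steps": [
    [-1,-0.87,0,0.5,0,0,0],
    [-1,-0.87,0,0.5,0,0,0],
    [-1,-0.87,0,0.5,0,0,0],
    [-1,-0.87,0,0.5,0,0,0],
    [-1,0,0,0,0,0,0],
    [-1,0,0,0,0,0,0],
    [-1,0,0,0,0,0,0],
    [-1,0,0,0,0,0,0]
  ]
}}

```text
time: 10.7
tool_pos: [594.5, 297.5, 34.1]
tcp_rot: [180.0, -60.0, 84.2]
ft_force: [0.1, 0.7, -1.5]
finger_gap: 45.2
grip_force: 42.4
```

Call:
{"fn": "apply_moves", "kwargs": {
  "steps": [
    [-1,-0.43,0,0.25,0,0,0],
    [-1,-0.43,0,0.25,0,0,0],
    [-1,-0.43,0,0.25,0,0,0],
    [-1,-0.43,0,0.25,0,0,0],
    [-1,-0.43,0,0.25,0,0,0],
    [-1,-0.43,0,0.25,0,0,0],
    [-1,0,0,0,0,0,0],
    [-1,0,0,0,0,0,0]
  ]
}}

```text
time: 11.5
tool_pos: [594.9, 297.9, 33.7]
tcp_rot: [179.9, -60.2, 84.3]
ft_force: [-7.7, -5.6, 16.2]
finger_gap: 45.2
grip_force: 43.9
```

Call:
{"fn": "apply_moves", "kwargs": {
  "steps": [
    [-1,0.43,0,-0.25,0,0,0],
    [-1,0.43,0,-0.25,0,0,0],
    [-1,0,0,0,0,0,0],
    [0.3,0,0,0,0,0,0],
    [0.6,0,0,0,0,0,0],
    [1,0,0,0,0,0,0],
    [1,0,0,0,0,0,0],
    [1,0,0,0,0,0,0]
  ]
}}

```text
time: 12.3
tool_pos: [594.3, 297.6, 31.8]
tcp_rot: [-180.0, -60.0, 84.1]
ft_force: [0.6, -0.0, -0.5]
finger_gap: 85.4
grip_force: 0.0
```

Call:
{"fn": "apply_moves", "kwargs": {
  "steps": [
    [1,0,0,0,0,0,0],
    [1,0,0,-5,0,0,0],
    [1,0,0,-15,0,0,0],
    [1,0,0,-15,0,0,0],
    [1,0,0,-15,0,0,0],
    [1,0,0,-15,0,0,0],
    [1,0,0,-15,0,0,0],
    [1,0,0,-15,0,0,0]
  ]
}}

```text
time: 13.1
tool_pos: [586.2, 214.2, 80.3]
tcp_rot: [180.0, -60.0, 84.2]
ft_force: [0.8, -0.1, -0.3]
finger_gap: 85.4
grip_force: 0.0
```

Run:
```python
from plan import *; import cv2
from h import *
np.set_printoptions(precision=1,suppress=True)
S=r.snapshot("side");T=r.snapshot("top")
np.savez("s3.npz",**S);np.savez("t3.npz",**T)
a=cv2.resize(S["color"][180:300,150:290],(466,400),interpolation=cv2.INTER_CUBIC)
b=cv2.resize(T["color"][130:210,150:217],(334,400),interpolation=cv2.INTER_CUBIC)
cv2.imwrite("pics/c4.png",np.hstack([a,b]))
print(pose()[0],r.sense()["joint_pos"])
c=mask(T,(172,140,200,172),(5,130,120),(22,255,255)); print(rect(T,c,64)[0])
```

```text
[587.4 213.6  81. ] [-15.5  25.8 101.9  60.5  78.9 -37.4]
((591.4542236328125, 294.2501220703125), (22.469215393066406, 38.872169494628906), 85.97877502441406)
```

View pics/c4.png

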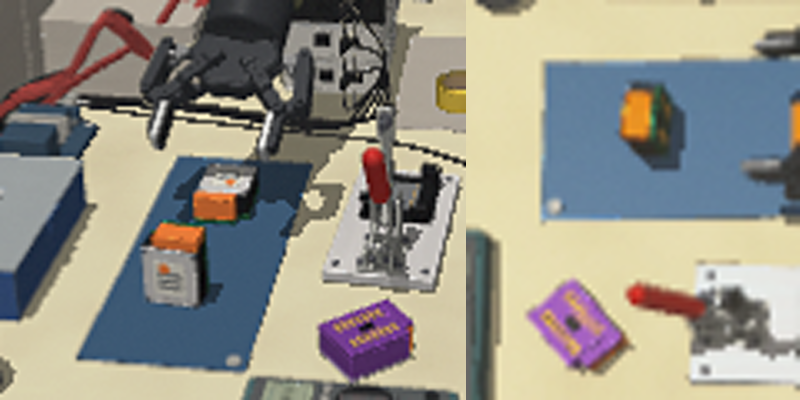

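The crop shows the module standing stably on its end, cap up. Now I lift over to the +y side and swing the tool to the opposite lean.

Call:
{"fn": "apply_moves", "kwargs": {
  "steps": [
    [1,17.3,-0.2,12.8,0,0,0],
    [1,17.3,-0.2,12.8,0,0,0],
    [1,17.3,-0.2,12.8,0,0,0],
    [1,17.3,-0.2,12.8,0,0,0],
    [1,17.3,-0.2,12.8,0,0,0],
    [1,17.3,-0.2,12.8,0,0,0],
    [1,17.3,-0.2,12.8,0,0,0],
    [1,17.3,-0.2,12.8,0,0,0]
  ]
}}

```text
time: 14.0
tool_pos: [600.1, 374.0, 148.1]
tcp_rot: [-179.9, -60.0, 84.1]
ft_force: [0.0, 0.6, -0.5]
finger_gap: 85.4
grip_force: 0.0
```

Call:
{"fn": "apply_moves", "kwargs": {
  "steps": [
    [1,0,0,0,0,-1,0],
    [1,0,0,0,0,-1,0],
    [1,0,0,0,0,-1,0],
    [1,0,0,0,0,-1,0],
    [1,0,0,0,0,-1,0],
    [1,0,0,0,0,-1,0],
    [1,0,0,0,0,-1,0],
    [1,0,0,0,0,-1,0]
  ]
}}

```text
time: 14.8
tool_pos: [600.4, 373.1, 148.3]
tcp_rot: [180.0, -19.8, 84.2]
ft_force: [0.4, 0.3, -0.7]
finger_gap: 85.4
grip_force: 0.0
```

Call:
{"fn": "apply_moves", "kwargs": {
  "steps": [
    [1,0,0,0,0,-1,0],
    [1,0,0,0,0,-1,0],
    [1,0,0,0,0,-1,0],
    [1,0,0,0,0,-1,0],
    [1,0,0,0,0,-1,0],
    [1,0,0,0,0,-1,0],
    [1,0,0,0,0,-1,0],
    [1,0,0,0,0,-1,0]
  ]
}}

```text
time: 15.6
tool_pos: [600.1, 373.4, 148.1]
tcp_rot: [180.0, 20.2, 84.2]
ft_force: [-0.4, -0.8, -0.6]
finger_gap: 85.4
grip_force: 0.0
```

Call:
{"fn": "apply_moves", "kwargs": {
  "steps": [
    [1,0,0,0,0,-1,0],
    [1,0,0,0,0,-1,0],
    [1,0,0,0,0,-1,0],
    [1,0,0,0,0,-1,0],
    [1,0,0,0,0,-1,0],
    [1,0,0,0,0,-1,0],
    [1,0,0,0,0,-1,0],
    [1,0,0,0,0,-1,0]
  ]
}}

```text
time: 16.4
tool_pos: [594.1, 367.2, 146.5]
tcp_rot: [-179.9, 60.2, 84.5]
ft_force: [24.0, 10.0, 16.4]
finger_gap: 85.3
grip_force: 0.0
```

Run:
```python
from plan import *
np.set_printoptions(precision=1,suppress=True)
p,R=pose();print(p,R.as_euler("xyz",True),r.sense()["joint_pos"])
q=np.array([0.1045,.9945]); m=np.array([594.5,297.6])
f=lambda y,z:np.r_[m+q*(y-297.6)/.9945,z]
F=f(284.5,31); print(F,to(f(284.5+104,31+60)),to(F))
```

```text
[594.1 367.2 146.5] [-179.9   60.2   84.5] [ 44.3  84.8   1.3 -51.1 134.2  26.4]
[593.1 284.5  31. ] [59.2  7.9  8.3] [ 59.3   7.2 128.8]
```

Run:
```python
from plan import *; import cv2
np.set_printoptions(precision=1,suppress=True)
S=r.snapshot("side");T=r.snapshot("top")
s=r.sense();print(s["time"],s["tool_pos"],s["ft_force"],s["wrist_torque"],s["qd"],s["joint_pos"])
a=cv2.resize(S["color"][60:340,60:340],(400,400))
b=cv2.resize(T["color"][40:280,60:300],(400,400))
cv2.imwrite("pics/c5.png",np.hstack([a,b]))
```

```text
16.5 [591.6 366.  137.1] [-1.2 -0.5 -3.5] [ 0.5  0.  -0. ] [-1.3 -5.4 -2.8  6.3 -3.9  4.8] [ 44.4  85.3   1.8 -50.9 134.   26.5]
```

View pics/c5.png

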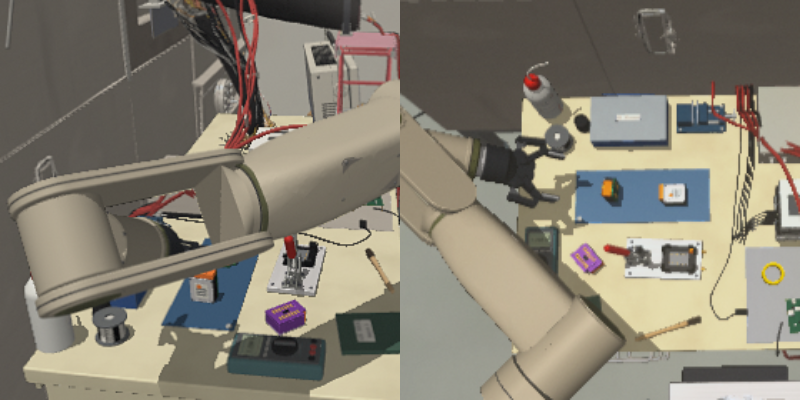

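The forces have gone back to zero. The spike came from the arm reaching full stretch, with j3 at its limit. The crop shows the fingers clear at the mat's +y end and the module still standing, so I'll ease to a 45° lean and come closer.

Call:
{"fn": "apply_moves", "kwargs": {
  "steps": [
    [1,-5,0,8,0,0,0],
    [1,-5,0,8,0,0,0],
    [1,-5,0,8,0,0,0],
    [1,0,0,0,0,1,0],
    [1,0,0,0,0,1,0],
    [1,0,0,0,0,1,0],
    [1,0,0,0,0,0,0],
    [1,0,0,0,0,0,0]
  ]
}}

```text
time: 17.3
tool_pos: [593.7, 339.7, 151.8]
tcp_rot: [179.6, 44.7, 84.0]
ft_force: [0.2, -0.5, -0.1]
finger_gap: 85.3
grip_force: 0.0
```

Run:
```python
from plan import *
np.set_printoptions(precision=1,suppress=True)
p,R=pose();print(p,R.as_euler("xyz",True),r.sense()["joint_pos"],r.sense()["ft_force"])
q=np.array([0.1045,.9945]); m=np.array([594.5,297.6])
f=lambda y,z:np.r_[m+q*(y-297.6)/.9945,z]
F=f(286.5,33); print(F,to(f(286.5+71,33+71)),to(F))
```

```text
[593.7 339.7 151.8] [179.6  44.7  84. ] [ 40.5  57.1  37.7 -33.1 116.3  39.7] [ 0.2 -0.5 -0.1]
[593.3 286.5  33. ] [46.7  5.  21. ] [ 45.9   4.2 121.7]
```

Call:
{"fn": "apply_moves", "kwargs": {
  "steps": [
    [1,6,0.6,2.8,0,0,0],
    [1,6,0.6,2.8,0,0,0],
    [1,6,0.6,2.8,0,0,0],
    [1,6,0.6,2.8,0,0,0],
    [1,6,0.6,2.8,0,0,0],
    [1,6,0.6,2.8,0,0,0],
    [1,6,0.6,2.8,0,0,0],
    [1,6,0.6,2.8,0,0,0]
  ]
}}

```text
time: 18.1
tool_pos: [599.6, 357.1, 98.7]
tcp_rot: [179.8, 44.8, 84.3]
ft_force: [0.6, -0.0, -0.8]
finger_gap: 85.0
grip_force: 0.0
```

Run:
```python
from plan import *
np.set_printoptions(precision=1,suppress=True)
p,R=pose();print(p,R.as_euler("xyz",True),to([593.3,286.5,31]))
```

```text
[599.6 357.1  98.7] [179.8  44.8  84.3] [-2.5  0.5 98. ]
```

Call:
{"fn": "apply_moves", "kwargs": {
  "steps": [
    [1,-0.3,0,12.3,0,0,0],
    [1,-0.3,0,12.3,0,0,0],
    [1,-0.3,0,12.3,0,0,0],
    [1,-0.3,0,12.3,0,0,0],
    [1,-0.3,0,12.3,0,0,0],
    [1,-0.3,0,12.3,0,0,0],
    [1,-0.3,0,12.3,0,0,0],
    [1,-0.3,0,12.3,0,0,0]
  ]
}}

```text
time: 18.9
tool_pos: [592.7, 285.9, 30.8]
tcp_rot: [179.8, 44.8, 84.2]
ft_force: [0.2, -0.4, -0.4]
finger_gap: 85.3
grip_force: 0.0
```

Call:
{"fn": "apply_moves", "kwargs": {
  "steps": [
    [0.5,0,0,0,0,0,0],
    [0.3,0,0,0,0,0,0],
    [0.2,0,0,0,0,0,0],
    [0.1,0,0,0,0,0,0],
    [0,0,0,0,0,0,0],
    [-0.2,0,0,0,0,0,0],
    [-1,0,0,0,0,0,0],
    [-1,0,0,0,0,0,0]
  ],
  "squeeze": 40
}}

```text
time: 19.7
tool_pos: [593.2, 286.9, 32.1]
tcp_rot: [179.7, 44.8, 84.2]
ft_force: [0.9, 3.7, 5.1]
finger_gap: 45.4
grip_force: 41.7
```

Call:
{"fn": "apply_moves", "kwargs": {
  "steps": [
    [-1,-3,0,-3,0,0,0],
    [-1,-10,0,-10,0,0,0],
    [-1,-12,0,-12,0,0,0],
    [-1,-12,0,-12,0,0,0],
    [-1,-12,0,-12,0,0,0],
    [-1,-12,0,-12,0,0,0],
    [-1,-12,0,-12,0,0,0],
    [-1,-12,0,-12,0,0,0]
  ]
}}

```text
time: 20.5
tool_pos: [592.4, 285.9, 153.1]
tcp_rot: [179.8, 44.8, 84.2]
ft_force: [0.3, 0.2, -1.7]
finger_gap: 45.6
grip_force: 41.0
```

Call:
{"fn": "apply_moves", "kwargs": {
  "steps": [
    [-1,0,0,0,0,1,0],
    [-1,0,0,0,0,1,0],
    [-1,0,0,0,0,1,0],
    [-1,0,0,0,0,1,0],
    [-1,0,0,0,0,1,0],
    [-1,0,0,0,0,1,0],
    [-1,0,0,0,0,1,0],
    [-1,0,0,0,0,1,0]
  ]
}}

```text
time: 21.3
tool_pos: [592.6, 285.8, 152.8]
tcp_rot: [179.8, 4.6, 84.4]
ft_force: [1.1, -0.9, -1.2]
finger_gap: 45.3
grip_force: 41.1
```

Call:
{"fn": "apply_moves", "kwargs": {
  "steps": [
    [-1,0,0,0,0,1,0],
    [-1,0,0,0,0,1,0],
    [-1,0,0,0,0,1,0],
    [-1,0,0,0,0,1,0],
    [-1,0,0,0,0,1,0],
    [-1,0,0,0,0,1,0],
    [-1,0,0,0,0,1,0],
    [-1,0,0,0,0,1,0]
  ]
}}

```text
time: 22.1
tool_pos: [592.6, 285.5, 152.6]
tcp_rot: [179.7, -35.3, 84.6]
ft_force: [0.2, -0.2, -1.2]
finger_gap: 45.4
grip_force: 41.1
```

Call:
{"fn": "apply_moves", "kwargs": {
  "steps": [
    [-1,0,0,0,0,1,0],
    [-1,0,0,0,0,1,0],
    [-1,0,0,0,0,0,0],
    [-1,0,0,0,0,0,0],
    [-1,0,0,0,0,0,0],
    [-1,0,0,0,0,0,0],
    [-1,0,0,0,0,0,0],
    [-1,0,0,0,0,0,0]
  ]
}}

```text
time: 22.9
tool_pos: [592.4, 286.3, 151.8]
tcp_rot: [179.8, -45.1, 84.6]
ft_force: [0.6, -0.4, -1.1]
finger_gap: 45.4
grip_force: 41.1
```

Run:
```python
from plan import *
np.set_printoptions(precision=1,suppress=True)
p,R=pose();print(p,R.as_euler("xyz",True),r.sense()["joint_pos"])
N=np.array([430.8,135.5]); jx=np.array([-.057,-.998])
print("over nest",np.r_[N-1.5*jx,150],to(np.r_[N-1.5*jx,170]))
T=r.snapshot("top");S=r.snapshot("side");np.savez("t4.npz",**T);np.savez("s4.npz",**S)
from h import *
c=mask(T,(172,130,206,172),(0,0,140),(180,50,255)); rr,a,P=rect(T,c,p[2]+19); print(rr,a)
import cv2
cv2.imwrite("pics/c6.png",np.hstack([cv2.resize(S["color"][160:300,150:290],(400,400)),cv2.resize(T["color"][120:210,150:240],(400,400))]))
```

```text
[592.4 286.3 151.8] [179.8 -45.1  84.6] [ -2.2  12.2 100.4  48.1  71.9 -14.4]
over nest [430.9 137.  150. ] [-102.6 -146.2 -129.6]
((597.2935180664062, 286.51861572265625), (61.32451629638672, 60.574161529541016), 1.2573710680007935) 2374.523851930164
```

View pics/c6.png

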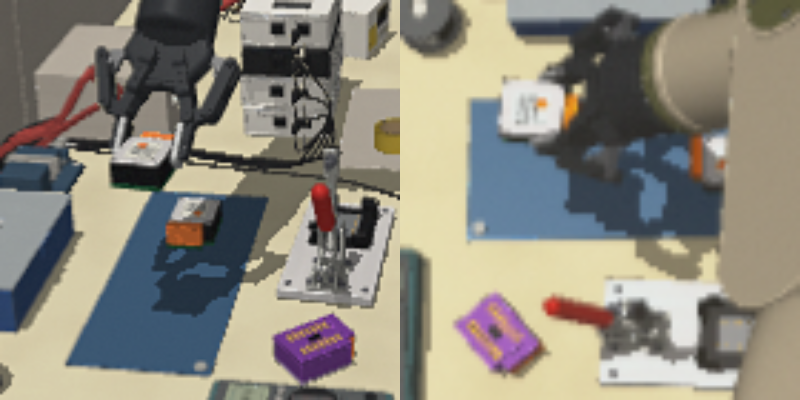

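The crop shows the module in the grip label up, cap towards -y, as the nest needs. Next I measure the held module and go over the nest.

Call:
{"fn": "apply_moves", "kwargs": {
  "steps": [
    [-1,-12.8,-18.3,-16.2,0,0,0],
    [-1,-12.8,-18.3,-16.2,0,0,0],
    [-1,-12.8,-18.3,-16.2,0,0,0],
    [-1,-12.8,-18.3,-16.2,0,0,0],
    [-1,-12.8,-18.3,-16.2,0,0,0],
    [-1,-12.8,-18.3,-16.2,0,0,0],
    [-1,-12.8,-18.3,-16.2,0,0,0],
    [-1,-12.8,-18.3,-16.2,0,0,0]
  ]
}}

```text
time: 23.8
tool_pos: [429.8, 136.2, 169.9]
tcp_rot: [179.8, -45.1, 84.5]
ft_force: [-0.4, -1.8, -0.5]
finger_gap: 45.4
grip_force: 41.8
```

Call:
{"fn": "apply_moves", "kwargs": {
  "steps": [
    [-1,0,0,0,0.3,0,-0.3],
    [-1,0,0,0,0,0,0],
    [-1,0,0,0,0,0,0],
    [-1,0,0,0,0,0,0],
    [-1,0,0,0,0,0,0],
    [-1,0,0,0,0,0,0],
    [-1,0,0,0,0,0,0],
    [-1,0,0,0,0,0,0]
  ]
}}

```text
time: 24.6
tool_pos: [430.5, 137.0, 169.7]
tcp_rot: [179.8, -45.2, 86.6]
ft_force: [-0.1, 0.0, -0.8]
finger_gap: 45.3
grip_force: 41.8
```

Run:
```python
from plan import *
from h import *
np.set_printoptions(precision=1,suppress=True)
T=load("t4.npz")
c=mask(T,(172,130,206,172),(0,0,140),(180,50,255)); P=rect(T,c,171)[2]; print("lid +y edge",np.sort(P[:,1])[-40::10],"tcp y 286.3; x range",P[:,0].min(),P[:,0].max())
p,R=pose();print(p,R.as_euler("xyz",True),r.sense()["joint_pos"])
N=np.array([430.8,135.5]); jx=np.array([-.057,-.998])
for z in(60,24): print(to(np.r_[N-1.5*jx,z]))
T=r.snapshot("top");S=r.snapshot("side");np.savez("t5.npz",**T);np.savez("s5.npz",**S)
cv2.imwrite("pics/c7.png",np.hstack([cv2.resize(S["color"][170:290,220:320],(400,480),interpolation=2),cv2.resize(T["color"][160:230,180:240],(400,480),interpolation=2)]))
```

```text
lid +y edge [316.8 316.9 317.  317.1] tcp y 286.3; x range 566.6233 628.1707
[430.5 137.  169.7] [179.8 -45.2  86.6] [-23.1 -10.4 121.2  42.   88.3 -28.4]
[-77.7   0.1  77.4]
[-103.3    0.1  102.8]
```

View pics/c7.png

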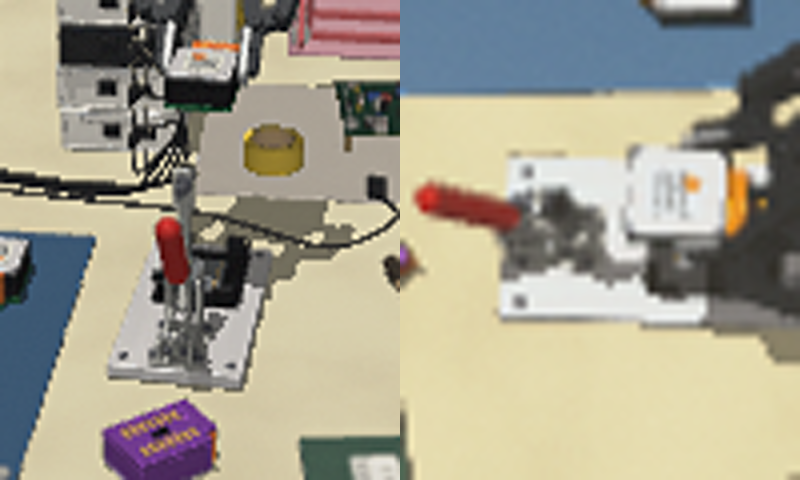

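Call:
{"fn": "apply_moves", "kwargs": {
  "steps": [
    [-1,-9.7,0,9.6,0,0,0],
    [-1,-9.7,0,9.6,0,0,0],
    [-1,-9.7,0,9.6,0,0,0],
    [-1,-9.7,0,9.6,0,0,0],
    [-1,-9.7,0,9.6,0,0,0],
    [-1,-9.7,0,9.6,0,0,0],
    [-1,-9.7,0,9.6,0,0,0],
    [-1,-9.7,0,9.6,0,0,0]
  ]
}}

```text
time: 25.5
tool_pos: [430.7, 136.6, 59.3]
tcp_rot: [179.8, -45.2, 86.6]
ft_force: [0.8, -0.2, -1.3]
finger_gap: 45.2
grip_force: 41.8
```

Run:
```python
from plan import *
from h import *
np.set_printoptions(precision=1,suppress=True)
T=load("t5.npz"); print(plane(T,[[214.9,181.4],[214.9,195],[214.9,188.2]],189))
p,R=pose();print(p,R.as_euler("xyz",True))
T=r.snapshot("top");S=r.snapshot("side");np.savez("t6.npz",**T);np.savez("s6.npz",**S)
cv2.imwrite("pics/c8.png",np.hstack([cv2.resize(S["color"][200:280,235:301],(396,480),interpolation=2),cv2.resize(T["color"][175:220,200:237],(395,480),interpolation=2)]))
c=mask(T,(222,175,245,205),(5,130,120),(22,255,255)); print("orange cap",rect(T,c,p[2]+15)[0])
```

```text
[[453.  161.5 189. ]
 [406.1 161.4 189. ]
 [429.5 161.5 189. ]]
[430.7 136.6  59.3] [179.8 -45.2  86.6]
orange cap ((429.92950439453125, 109.53524780273438), (15.328078269958496, 37.38034439086914), 73.46382904052734)
```

View pics/c8.png

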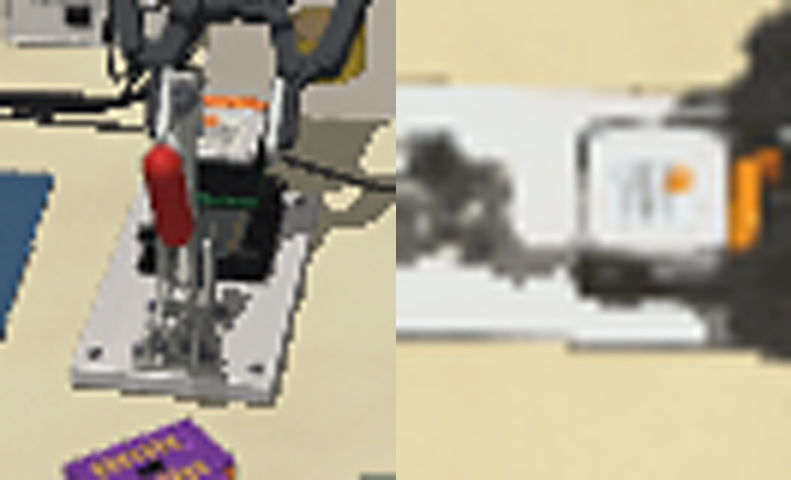

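The top crop shows the lid over the nest, with its left edge near u=218.0 and v from 186.7 to 198.4. I'll turn this into a position and compare it with the nest in the same camera.

Run:
```python
from plan import *
from h import *
np.set_printoptions(precision=1,suppress=True)
T=load("t6.npz");p=pose()[0]
print(plane(T,[[218,192.5],[226,186.7],[226,198.4]],78))
# gradient edges of the lid
g=cv2.cvtColor(T["color"],cv2.COLOR_BGR2GRAY).astype(int)
print(g[190:195,212:238]); print(g[182:206,222:229].T)
```

```text
[[432.4 162.1  78. ]
 [453.7 132.4  78. ]
 [409.9 132.6  78. ]]
[[230 229 230 230 225  89 231 230 224 221 206 193 220 202 209 222 229 229
  225  90 151 149 105  92  49  55]
 [230 230 230 230 225 143 230 228 215 218 196 183 227 168 172 194 230 228
  224  98 160 155  77  79  49  54]
 [230 230 229 230 227 153 229 230 227 201 198 181 219 162 164 200 230 230
  225 102 159 155  60  55  49  58]
 [230 229 229 230 227 181 227 227 230 200 213 181 218 197 227 229 229 229
  224 103 160 153  54  71  67  59]
 [229 229 229 229 226 172 228 227 231 200 216 165 218 202 232 231 220 228
  224 128 159 154  52  56  53  60]]
[[215 168 221 229 158 221 229 230 206 196 198 213 216 228 229 230 178  84
   51  50  53 104 220 230]
 [215 197 224 229 192 224 229 231 193 183 181 181 165 196 226 229 194  95
   60  53  51 181 227 231]
 [213 195 223 227 189 224 229 231 220 227 219 218 218 230 230 230 191 117
  118  69  51 180 226 230]
 [213 192 219 193 119 220 229 231 202 168 162 197 202 218 228 229 193 123
  129  77  56 178 226 230]
 [213 188 146 150 108 220 230 231 209 172 164 227 232 232 229 229 197 140
  111  70  59 143 223 229]
 [213 149  79 144  93 219 229 230 222 194 200 229 231 232 222 228 195 140
  109  72  56  96 217 230]
 [214 128  84 145  82 206 228 224 229 230 230 229 220 228 228 228 161 151
  109  73  56  78 122 218]]
```

In the same camera the lid centre is about (432, 133.3) against the nest at (431.6, 133.9), so it is within the lead-in. I go down.

Call:
{"fn": "apply_moves", "kwargs": {
  "steps": [
    [-1,-2.1,0,2.1,0,0,0],
    [-1,-2.1,0,2.1,0,0,0],
    [-1,-2.1,0,2.1,0,0,0],
    [-1,-2.1,0,2.1,0,0,0],
    [-1,-2.1,0,2.1,0,0,0],
    [-1,-2.1,0,2.1,0,0,0],
    [-1,-2.1,0,2.1,0,0,0],
    [-1,-2.1,0,2.1,0,0,0]
  ]
}}

```text
time: 26.4
tool_pos: [430.9, 136.6, 36.6]
tcp_rot: [179.8, -45.2, 86.6]
ft_force: [-1.4, 0.1, -0.8]
finger_gap: 45.1
grip_force: 41.8
```

Call:
{"fn": "apply_moves", "kwargs": {
  "steps": [
    [-1,-0.7,0,0.7,0,0,0],
    [-1,-0.7,0,0.7,0,0,0],
    [-1,-0.7,0,0.7,0,0,0],
    [-1,-0.7,0,0.7,0,0,0],
    [-1,-0.7,0,0.7,0,0,0],
    [-1,-0.7,0,0.7,0,0,0],
    [-1,0,0,0,0,0,0],
    [-1,0,0,0,0,0,0]
  ]
}}

```text
time: 27.2
tool_pos: [430.9, 136.7, 30.9]
tcp_rot: [179.8, -45.2, 86.6]
ft_force: [-0.6, -0.2, -1.4]
finger_gap: 45.2
grip_force: 41.8
```

Call:
{"fn": "apply_moves", "kwargs": {
  "steps": [
    [-1,-0.7,0,0.7,0,0,0],
    [-1,-0.7,0,0.7,0,0,0],
    [-1,-0.7,0,0.7,0,0,0],
    [-1,-0.7,0,0.7,0,0,0],
    [-1,0,0,0,0,0,0],
    [-1,0,0,0,0,0,0],
    [-1,0,0,0,0,0,0],
    [-1,0,0,0,0,0,0]
  ]
}}

```text
time: 28.0
tool_pos: [430.9, 136.6, 27.0]
tcp_rot: [179.8, -45.2, 86.6]
ft_force: [-0.9, 0.4, -1.5]
finger_gap: 45.0
grip_force: 41.8
```

Call:
{"fn": "apply_moves", "kwargs": {
  "steps": [
    [-1,-0.7,0,0.7,0,0,0],
    [-1,-0.7,0,0.7,0,0,0],
    [-1,0,0,0,0,0,0],
    [-1,0,0,0,0,0,0],
    [-1,0,0,0,0,0,0],
    [-1,0,0,0,0,0,0],
    [-1,0,0,0,0,0,0],
    [-1,0,0,0,0,0,0]
  ]
}}

```text
time: 28.8
tool_pos: [431.0, 136.6, 25.0]
tcp_rot: [179.8, -45.2, 86.6]
ft_force: [-0.4, -1.0, 1.4]
finger_gap: 45.5
grip_force: 42.1
```

Call:
{"fn": "apply_moves", "kwargs": {
  "steps": [
    [-1,-0.7,0,0.7,0,0,0],
    [-1,0,0,0,0,0,0],
    [-1,0,0,0,0,0,0],
    [-1,0,0,0,0,0,0],
    [-1,0,0,0,0,0,0],
    [-1,0,0,0,0,0,0],
    [-1,0,0,0,0,0,0],
    [-1,0,0,0,0,0,0]
  ]
}}

```text
time: 29.6
tool_pos: [431.0, 136.6, 24.0]
tcp_rot: [179.8, -45.2, 86.6]
ft_force: [-1.3, -1.2, 3.0]
finger_gap: 45.5
grip_force: 42.3
```

Run:
```python
from plan import *
from h import *
np.set_printoptions(precision=1,suppress=True)
print(pose()[0],r.sense()["ft_force"],r.sense()["wrist_torque"])
T=r.snapshot("top");S=r.snapshot("side");np.savez("t7.npz",**T);np.savez("s7.npz",**S)
cv2.imwrite("pics/c9.png",np.hstack([cv2.resize(S["color"][210:280,240:298],(396,480),interpolation=2),cv2.resize(T["color"][175:220,200:237],(395,480),interpolation=2)]))
```

```text
[431.  136.6  24. ] [-1.3 -1.2  3. ] [-0.3 -0.   0. ]
```

Force rises about 1.6 N per mm, which matches the contact springs, so the module is seated on the contacts. I release and retreat upward.

Call:
{"fn": "apply_moves", "kwargs": {
  "steps": [
    [-1,0.7,0,-0.7,0,0,0],
    [-1,0,0,0,0,0,0],
    [0.15,0,0,0,0,0,0],
    [0.3,0,0,0,0,0,0],
    [0.6,0,0,0,0,0,0],
    [1,0,0,0,0,0,0],
    [1,0,0,0,0,0,0],
    [1,0,0,0,0,0,0]
  ]
}}

```text
time: 30.5
tool_pos: [430.9, 136.7, 24.9]
tcp_rot: [179.8, -45.2, 86.6]
ft_force: [-0.4, -1.3, 0.0]
finger_gap: 85.4
grip_force: 0.0
```

Call:
{"fn": "apply_moves", "kwargs": {
  "steps": [
    [1,0,0,-5,0,0,0],
    [1,5,0,-15,0,0,0],
    [1,10,0,-25,0,0,0],
    [1,15,0,-25,0,0,0],
    [1,20,0,-20,0,0,0],
    [1,20,0,-20,0,0,0],
    [1,20,0,-20,0,0,0],
    [1,20,0,-20,0,0,0]
  ]
}}

```text
time: 31.3
tool_pos: [428.5, 107.7, 210.1]
tcp_rot: [179.8, -45.1, 86.6]
ft_force: [1.5, -0.2, -0.4]
finger_gap: 85.8
grip_force: 0.0
```

Run:
```python
from plan import *
from h import *
np.set_printoptions(precision=1,suppress=True)
print(pose()[0],r.sense()["joint_pos"])
T=r.snapshot("top");S=r.snapshot("side");np.savez("t8.npz",**T);np.savez("s8.npz",**S)
cv2.imwrite("pics/c9.png",np.hstack([cv2.resize(S["color"][210:280,240:298],(396,480),interpolation=2),cv2.resize(T["color"][170:220,190:245],(395,480),interpolation=2)]))
c=mask(T,(222,180,245,205),(5,130,120),(22,255,255)); print("orange",rect(T,c,43)[0])
```

```text
[428.5 107.7 210.1] [-26.7 -12.5 118.4  40.8  94.2 -27.7]
orange ((433.21234130859375, 108.03138732910156), (13.043586730957031, 40.456199645996094), 81.126708984375)
```

View pics/c9.png

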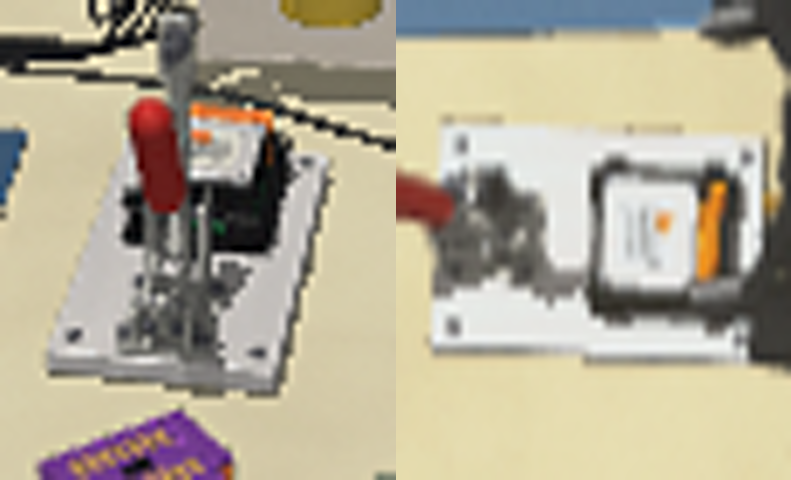

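The crop shows the module lying level between the black locators, cap away from the clamp. Next: shut the fingers, tool vertical, and over to the handle.

Call:
{"fn": "apply_moves", "kwargs": {
  "steps": [
    [-1,0,0,0,0,-1,0],
    [-1,0,0,0,0,-1,0],
    [-1,0,0,0,0,-1,0],
    [-1,0,0,0,0,-1,0],
    [-1,0,0,0,0,-1,0],
    [-1,0,0,0,0,-1,0],
    [-1,0,0,0,0,-1,0],
    [-1,0,0,0,0,-1,0]
  ]
}}

```text
time: 32.2
tool_pos: [428.7, 107.7, 208.7]
tcp_rot: [179.8, -4.9, 86.5]
ft_force: [-0.9, -0.4, -0.3]
finger_gap: 0.1
grip_force: 0.0
```

Call:
{"fn": "apply_moves", "kwargs": {
  "steps": [
    [-1,0,0,0,0,-1,0],
    [-1,0,0,0,0,0,0],
    [-1,25,0,0,0,0,0],
    [-1,25,0,0,0,0,0],
    [-1,25,0,0,0,0,0],
    [-1,25,0,0,0,0,0],
    [-1,25,0,0,0,0,0],
    [-1,25,0,0,0,0,0]
  ]
}}

```text
time: 33.0
tool_pos: [437.7, 258.0, 208.4]
tcp_rot: [180.0, -0.2, 86.5]
ft_force: [1.0, 0.4, -0.5]
finger_gap: 0.3
grip_force: 0.0
```

Run:
```python
from plan import *
np.set_printoptions(precision=1,suppress=True)
p,R=pose();print(p,R.as_euler("xyz",True))
N=np.array([430.8,135.5]); jx=np.array([-.057,-.998])
q=p
for X,z in((-122,145),(-123,131),(-151.5,105.6),(-178,77.5)):
    t=np.r_[N+X*jx,z]; print(X,z,t,to(t,q,R)); q=t
```

```text
[437.7 258.  208.4] [180.   -0.2  86.5]
-122 145 [437.8 257.3 145. ] [-0.9  0.1 63.4]
-123 131 [437.8 258.3 131. ] [ 0.9 -0.  14. ]
-151.5 105.6 [439.4 286.7 105.6] [28.4 -0.1 25.5]
-178 77.5 [440.9 313.1  77.5] [26.4 -0.1 28.2]
```

Descend to 145 first, then to near contact.

Call:
{"fn": "apply_moves", "kwargs": {
  "steps": [
    [-1,0,0,8,0,0,0],
    [-1,0,0,8,0,0,0],
    [-1,0,0,8,0,0,0],
    [-1,0,0,8,0,0,0],
    [-1,0,0,8,0,0,0],
    [-1,0,0,8,0,0,0],
    [-1,0,0,8,0,0,0],
    [-1,0,0,7,0,0,0]
  ]
}}

```text
time: 33.8
tool_pos: [437.9, 257.7, 145.4]
tcp_rot: [179.9, -0.2, 86.5]
ft_force: [1.3, 0.6, 0.4]
finger_gap: -0.2
grip_force: 0.0
```

Call:
{"fn": "apply_moves", "kwargs": {
  "steps": [
    [-1,0,0,2,0,0,0],
    [-1,0,0,2,0,0,0],
    [-1,0,0,2,0,0,0],
    [-1,0,0,2,0,0,0],
    [-1,0,0,2,0,0,0],
    [-1,0,0,2,0,0,0],
    [-1,0,0,2,0,0,0],
    [-1,0,0,0,0,0,0]
  ]
}}

```text
time: 34.6
tool_pos: [437.8, 257.8, 131.7]
tcp_rot: [179.9, -0.1, 86.5]
ft_force: [-0.1, 0.1, -0.4]
finger_gap: 0.1
grip_force: 0.0
```

Call:
{"fn": "apply_moves", "kwargs": {
  "steps": [
    [-1,3.5,0,3.2,0,0,0],
    [-1,3.5,0,3.2,0,0,0],
    [-1,3.5,0,3.2,0,0,0],
    [-1,3.5,0,3.2,0,0,0],
    [-1,3.5,0,3.2,0,0,0],
    [-1,3.5,0,3.2,0,0,0],
    [-1,3.5,0,3.2,0,0,0],
    [-1,3.5,0,3.2,0,0,0]
  ]
}}

```text
time: 35.4
tool_pos: [440.0, 286.7, 106.9]
tcp_rot: [179.8, -0.2, 86.5]
ft_force: [-3.0, 0.7, 10.7]
finger_gap: -0.0
grip_force: 4.2
```

Call:
{"fn": "apply_moves", "kwargs": {
  "steps": [
    [-1,3.3,0,3.5,0,0,0],
    [-1,3.3,0,3.5,0,0,0],
    [-1,3.3,0,3.5,0,0,0],
    [-1,3.3,0,3.5,0,0,0],
    [-1,0,0,0,0,0,0],
    [-1,0,0,0,0,0,0],
    [-1,0,0,0,0,0,0],
    [-1,0,0,0,0,0,0]
  ]
}}

```text
time: 36.2
tool_pos: [440.4, 299.1, 92.5]
tcp_rot: [179.9, -0.2, 86.5]
ft_force: [-0.6, -0.3, -0.2]
finger_gap: 0.3
grip_force: 0.0
```

Run:
```python
from plan import *
from h import *
np.set_printoptions(precision=1,suppress=True)
print(pose()[0],r.sense()["ft_force"])
T=r.snapshot("top");S=r.snapshot("side");np.savez("t9.npz",**T);np.savez("s9.npz",**S)
cv2.imwrite("pics/c10.png",np.hstack([cv2.resize(S["color"][190:290,230:313],(396,480),interpolation=2),cv2.resize(T["color"][165:225,180:230],(400,480),interpolation=2)]))
m=cv2.inRange(cv2.cvtColor(S["color"],cv2.COLOR_BGR2HSV),(0,140,90),(6,255,255))[215:290,245:290]
v,u=np.nonzero(m);print(len(u),u.min()+245,u.max()+245,v.min()+215,v.max()+215)
```

```text
[440.4 299.1  92.5] [-0.6 -0.3 -0.2]
57 255 265 243 254
```

Run:
```python
from h import *
np.set_printoptions(precision=1,suppress=True)
N=np.array([430.8,135.5]); jx=np.array([-.057,-.998])
def proj(s,P):
    Ti=np.linalg.inv(s["T"]);return cv2.projectPoints(np.float64(P),cv2.Rodrigues(Ti[:3,:3])[0],Ti[:3,3],s["mtx"],s["dist"])[0].reshape(-1,2)
for s0,s,nm,box in((load("side0.npz"),load("s9.npz"),"side",(215,290,245,290)),(load("top0.npz"),load("t9.npz"),"top",(175,205,165,212))):
    for X,z,th in((-134,115,57),(-155,92,28),(-165,80,14),(-176,69,0)):
        d=np.array([-np.cos(np.radians(th)),np.sin(np.radians(th))])
        P=[np.r_[N+(X+k*d[0])*jx,z+k*d[1]] for k in(-29,0,29)]; print(nm,X,proj(s0,P).ravel())
    for q in(s0,s):
        a,b,c,e=box
        m=cv2.inRange(cv2.cvtColor(q["color"],cv2.COLOR_BGR2HSV),(0,140,60),(6,255,255))[a:b,c:e]
        v,u=np.nonzero(m); print(nm,"red",len(u),u.min()+c,u.max()+c,v.min()+a,v.max()+a,u.mean()+c,v.mean()+a)
S=load("s9.npz");print([depthpts(S,[q])[0] for q in((258,246),(260,250),(262,252))])
```

```text
side -134 [263.1 234.7 262.1 229.5 261.  223.9]
side -155 [262.4 241.  260.6 241.4 258.8 241.9]
side -165 [261.9 244.2 259.9 247.5 257.9 251. ]
side -176 [261.2 247.6 259.2 253.5 257.  259.8]
side red 94 259 266 224 240 262.5851063829787 232.2127659574468
side red 64 255 265 243 254 259.828125 249.21875
top -134 [192.8 191.  187.3 189.7 181.6 188.4]
top -155 [190.3 191.4 182.7 190.5 174.9 189.6]
top -165 [188.5 191.6 180.6 191.  172.6 190.3]
top -176 [186.  191.6 178.3 191.3 170.5 191. ]
top red 51 182 197 187 192 189.2156862745098 189.7450980392157Traceback (most recent call last):
  File "<stdin>", line 13, in <module>
    return umr_minimum(a, axis, None, out, keepdims, initial, where)
ValueError: zero-size array to reduction operation minimum which has no identity
```

By colour only, the handle has swung to about 14° from level and is under the fingertips. I keep pushing along the path.

Call:
{"fn": "apply_moves", "kwargs": {
  "steps": [
    [-1,3,0,3,0,0,0],
    [-1,3,0,3,0,0,0],
    [-1,3,0,3,0,0,0],
    [-1,2,0,2,0,0,0],
    [-1,0,0,0,0,0,0],
    [-1,0,0,0,0,0,0],
    [-1,0,0,0,0,0,0],
    [-1,0,0,0,0,0,0]
  ]
}}

```text
time: 37.1
tool_pos: [441.3, 310.1, 81.6]
tcp_rot: [179.9, -0.2, 86.5]
ft_force: [0.3, 0.6, -0.3]
finger_gap: -0.2
grip_force: 0.0
```

Call:
{"fn": "apply_moves", "kwargs": {
  "steps": [
    [-1,1,0,1,0,0,0],
    [-1,1,0,1,0,0,0],
    [-1,1,0,1,0,0,0],
    [-1,0,0,0,0,0,0],
    [-1,0,0,0,0,0,0],
    [-1,0,0,0,0,0,0],
    [-1,0,0,0,0,0,0],
    [-1,0,0,0,0,0,0]
  ]
}}

```text
time: 37.9
tool_pos: [441.5, 313.1, 78.7]
tcp_rot: [179.9, -0.2, 86.5]
ft_force: [-0.4, 0.2, 0.3]
finger_gap: 0.0
grip_force: 0.1
```

Call:
{"fn": "apply_moves", "kwargs": {
  "steps": [
    [-1,0,0,0.5,0,0,0],
    [-1,0,0,0.5,0,0,0],
    [-1,0,0,0.5,0,0,0],
    [-1,0,0,0.5,0,0,0],
    [-1,0,0,0,0,0,0],
    [-1,0,0,0,0,0,0],
    [-1,0,0,0,0,0,0],
    [-1,0,0,0,0,0,0]
  ]
}}

```text
time: 38.7
tool_pos: [441.5, 313.0, 76.6]
tcp_rot: [179.9, -0.1, 86.5]
ft_force: [-0.0, -0.2, 0.3]
finger_gap: 0.1
grip_force: 0.1
```

```bash
cat > red.py <<'E'
from plan import *
from h import *
S=r.snapshot("side");T=r.snapshot("top");np.savez("sx.npz",**S);np.savez("tx.npz",**T)
for q,(a,b,c,e) in((S,(215,290,245,275)),(T,(175,205,165,212))):
    m=cv2.inRange(cv2.cvtColor(q["color"],cv2.COLOR_BGR2HSV),(0,140,60),(6,255,255))[a:b,c:e]
    v,u=np.nonzero(m)
    if len(u): print("red",len(u),u.min()+c,u.max()+c,v.min()+a,v.max()+a,u.mean()+c,v.mean()+a)
print(pose()[0],r.sense()["ft_force"])
E
python3 red.py
```

```text
red 50 255 265 246 261 259.3 256.65999999999997
red 3 190 191 190 191 190.33333333333334 190.66666666666666
[441.50639418 313.06323924  76.62757906] [0.11905091 0.45131678 0.16799913]
```

Call:
{"fn": "apply_moves", "kwargs": {
  "steps": [
    [-1,0,0,0.5,0,0,0],
    [-1,0,0,0.5,0,0,0],
    [-1,0,0,0.5,0,0,0],
    [-1,0,0,0.5,0,0,0],
    [-1,0,0,0,0,0,0],
    [-1,0,0,0,0,0,0],
    [-1,0,0,0,0,0,0],
    [-1,0,0,0,0,0,0]
  ]
}}

```text
time: 39.6
tool_pos: [441.5, 313.0, 74.6]
tcp_rot: [179.9, -0.1, 86.5]
ft_force: [-0.4, -1.4, -0.4]
finger_gap: -0.1
grip_force: 0.0
```

Call:
{"fn": "apply_moves", "kwargs": {
  "steps": [
    [-1,0,0,0.5,0,0,0],
    [-1,0,0,0.5,0,0,0],
    [-1,0,0,0.5,0,0,0],
    [-1,0,0,0.5,0,0,0],
    [-1,0,0,0,0,0,0],
    [-1,0,0,0,0,0,0],
    [-1,0,0,0,0,0,0],
    [-1,0,0,0,0,0,0]
  ]
}}

```text
time: 40.4
tool_pos: [441.7, 313.3, 72.9]
tcp_rot: [179.9, -0.2, 86.5]
ft_force: [-1.5, 1.0, 3.4]
finger_gap: -0.2
grip_force: 2.1
```

```bash
python3 red.py
```

```text
red 52 255 265 247 263 258.90384615384613 258.5769230769231
red 4 190 191 190 192 190.5 191.0
[441.65775123 313.26050999  72.86347843] [-1.12222277  0.73520265  4.68652932]
```

Call:
{"fn": "apply_moves", "kwargs": {
  "steps": [
    [-1,0,0,0.5,0,0,0],
    [-1,0,0,0.5,0,0,0],
    [-1,0,0,0,0,0,0],
    [-1,0,0,0,0,0,0],
    [-1,0,0,0,0,0,0],
    [-1,0,0,0,0,0,0],
    [-1,0,0,0,0,0,0],
    [-1,0,0,0,0,0,0]
  ]
}}

```text
time: 41.3
tool_pos: [441.7, 313.4, 72.1]
tcp_rot: [179.8, -0.2, 86.5]
ft_force: [-2.0, 1.7, 6.8]
finger_gap: 0.2
grip_force: 3.4
```

Call:
{"fn": "apply_moves", "kwargs": {
  "steps": [
    [-1,0,0,0.5,0,0,0],
    [-1,0,0,0.5,0,0,0],
    [-1,0,0,0,0,0,0],
    [-1,0,0,0,0,0,0],
    [-1,0,0,0,0,0,0],
    [-1,0,0,0,0,0,0],
    [-1,0,0,0,0,0,0],
    [-1,0,0,0,0,0,0]
  ]
}}

```text
time: 42.1
tool_pos: [441.8, 313.6, 71.5]
tcp_rot: [179.8, -0.2, 86.5]
ft_force: [-3.1, 0.9, 9.4]
finger_gap: 0.1
grip_force: 4.7
```

Call:
{"fn": "apply_moves", "kwargs": {
  "steps": [
    [-1,0,0,0.5,0,0,0],
    [-1,0,0,0.5,0,0,0],
    [-1,0,0,0.5,0,0,0],
    [-1,0,0,0,0,0,0],
    [-1,0,0,0,0,0,0],
    [-1,0,0,0,0,0,0],
    [-1,0,0,0,0,0,0],
    [-1,0,0,0,0,0,0]
  ]
}}

```text
time: 42.9
tool_pos: [442.0, 313.8, 70.6]
tcp_rot: [179.8, -0.2, 86.5]
ft_force: [-5.7, 0.1, 13.7]
finger_gap: 0.0
grip_force: 6.7
```

```bash
python3 red.py
```

```text
red 53 255 265 247 264 259.1320754716981 259.0566037735849
red 3 190 191 190 192 190.66666666666666 191.0
[441.96174355 313.77136095  70.55931899] [-4.58148734  0.92930727 14.27847114]
```

Call:
{"fn": "apply_moves", "kwargs": {
  "steps": [
    [-1,0,0,-2,0,0,0],
    [-1,0,0,-8,0,0,0],
    [-1,0,0,-20,0,0,0],
    [-1,0,0,-20,0,0,0],
    [-1,0,0,-20,0,0,0],
    [-1,0,0,-20,0,0,0],
    [-1,0,0,-20,0,0,0],
    [-1,0,0,-20,0,0,0]
  ]
}}

```text
time: 43.8
tool_pos: [441.0, 312.3, 199.6]
tcp_rot: [179.9, -0.1, 86.5]
ft_force: [-0.6, -0.5, 0.6]
finger_gap: -0.1
grip_force: 0.0
```

```bash
python3 red.py
python3 - <<'E'
from h import *
np.set_printoptions(precision=1,suppress=True)
S=load("sx.npz");T=load("tx.npz")
N=np.array([430.8,135.5]); jx=np.array([-.057,-.998])
for nm,s,(a,b,c,e) in(("S",S,(215,290,245,275)),("T",T,(175,205,160,212))):
    m=cv2.inRange(cv2.cvtColor(s["color"],cv2.COLOR_BGR2HSV),(0,120,60),(8,255,255))[a:b,c:e]
    v,u=np.nonzero(m)
    if len(u):
        P=depthpts(s,np.c_[u+c,v+a]); P=P[np.abs(P[:,2]-75)<70]; J=(P[:,:2]-N)@jx; print(nm,len(P),"X",np.percentile(J,[5,50,95]),"z",np.percentile(P[:,2],[5,50,95]),"x",np.median(P[:,0]),"slope",np.polyfit(J,P[:,2],1))
# heights in jig frame along the clamp/arm from the side view
v,u=np.mgrid[200:290,235:300]; uv=np.c_[u.ravel(),v.ravel()]
P=depthpts(S,uv); d=(P[:,:2]-N); X=d@jx; Y=d@np.array([.998,-.057])
for x0 in range(-210,45,15):
    k=(abs(X-x0)<8)&(abs(Y)<14); print(x0,k.sum(),P[k,2].max().round() if k.any() else None,end="; ")
E
```

```text
red 118 255 265 244 263 260.1101694915254 253.73728813559322
red 16 173 191 190 193 187.75 191.4375
[442.73785836 313.3785819  202.27079232] [0.28065305 0.2130478  0.64669967]
S 121 X [-201.4 -176.1 -139.1] z [60.1 69.1 72.4] x 438.2118226828841 slope [ 0.1 85.3]
T 20 X [-197.5 -136.4 -128.2] z [14.8 74.3 79.2] x 438.88326864226644 slope [  0.7 164.5]
-210 49 68.0; -195 123 224.0; -180 92 223.0; -165 29 217.0; -150 39 74.0; -135 52 74.0; -120 95 69.0; -105 56 70.0; -90 49 68.0; -75 24 58.0; -60 15 58.0; -45 23 58.0; -30 59 60.0; -15 33 62.0; 0 36 70.0; 15 10 52.0; 30 6 40.0;
```

Released, the handle stays level at about 69 mm and the clamp arm lies over the module. I'll make one more firm push, checking that the handle is against its stop.

Call:
{"fn": "apply_moves", "kwargs": {
  "steps": [
    [-1,0,0,18,0,0,0],
    [-1,0,0,18,0,0,0],
    [-1,0,0,18,0,0,0],
    [-1,0,0,18,0,0,0],
    [-1,0,0,18,0,0,0],
    [-1,0,0,18,0,0,0],
    [-1,0,0,12,0,0,0],
    [-1,0,0,5,0,0,0]
  ]
}}

```text
time: 44.7
tool_pos: [440.3, 312.4, 72.1]
tcp_rot: [-180.0, -0.1, 86.5]
ft_force: [-4.1, -1.2, 7.1]
finger_gap: -0.2
grip_force: 3.7
```

Call:
{"fn": "apply_moves", "kwargs": {
  "steps": [
    [-1,0,0,1,0,0,0],
    [-1,0,0,0,0,0,0],
    [-1,0,0,0,0,0,0],
    [-1,0,0,0,0,0,0],
    [-1,0,0,0,0,0,0],
    [-1,0,0,0,0,0,0],
    [-1,0,0,0,0,0,0],
    [-1,0,0,0,0,0,0]
  ]
}}

```text
time: 45.5
tool_pos: [441.8, 313.3, 73.5]
tcp_rot: [179.8, -0.2, 86.5]
ft_force: [0.5, 0.4, 2.0]
finger_gap: -0.1
grip_force: 0.7
```

Call:
{"fn": "apply_moves", "kwargs": {
  "steps": [
    [-1,0,0,1,0,0,0],
    [-1,0,0,1,0,0,0],
    [-1,0,0,1,0,0,0],
    [-1,0,0,0,0,0,0],
    [-1,0,0,0,0,0,0],
    [-1,0,0,0,0,0,0],
    [-1,0,0,0,0,0,0],
    [-1,0,0,0,0,0,0]
  ]
}}

```text
time: 46.3
tool_pos: [442.1, 313.8, 71.4]
tcp_rot: [179.8, -0.2, 86.5]
ft_force: [-2.3, 1.4, 9.8]
finger_gap: -0.3
grip_force: 4.7
```

Call:
{"fn": "apply_moves", "kwargs": {
  "steps": [
    [-1,0,0,1,0,0,0],
    [-1,0,0,1,0,0,0],
    [-1,0,0,1,0,0,0],
    [-1,0,0,0,0,0,0],
    [-1,0,0,0,0,0,0],
    [-1,0,0,0,0,0,0],
    [-1,0,0,0,0,0,0],
    [-1,0,0,0,0,0,0]
  ]
}}

```text
time: 47.1
tool_pos: [442.4, 314.2, 69.5]
tcp_rot: [179.8, -0.3, 86.5]
ft_force: [-4.9, -1.0, 18.0]
finger_gap: 0.4
grip_force: 8.6
```

Call:
{"fn": "apply_moves", "kwargs": {
  "steps": [
    [-1,0,0,-3,0,0,0],
    [-1,0,0,-8,0,0,0],
    [-1,0,0,-20,0,0,0],
    [-1,0,0,-25,0,0,0],
    [-1,0,0,-25,0,0,0],
    [-1,25,0,-25,0,0,0],
    [-1,25,0,-25,0,0,0],
    [-1,25,0,-25,0,0,0]
  ]
}}

```text
time: 47.9
tool_pos: [445.4, 388.0, 224.0]
tcp_rot: [179.9, -0.1, 86.5]
ft_force: [0.6, 0.3, 0.9]
finger_gap: -0.0
grip_force: 0.0
```

```bash
python3 red.py
python3 - <<'E'
from h import *
np.set_printoptions(precision=1,suppress=True)
N=np.array([430.8,135.5]); jx=np.array([-.057,-.998])
for f in("s8.npz","sx.npz"):
    S=load(f); v,u=np.mgrid[200:275,235:305]; uv=np.c_[u.ravel(),v.ravel()]
    P=depthpts(S,uv); d=P[:,:2]-N; X=d@jx; Y=d@np.array([.998,-.057])
    k=(abs(X)<24)&(abs(Y)>10)&(abs(Y)<20)&(P[:,2]>30)&(P[:,2]<50); print(f,"lid",k.sum(),np.median(P[k,2]))
    k=(abs(X)<20)&(abs(Y)<10); print("mid",np.percentile(P[k,2],[10,50,90]))
    b=S["color"]; hsv=cv2.cvtColor(b,cv2.COLOR_BGR2HSV)
    m=cv2.inRange(hsv,(5,130,120),(22,255,255))[215:250,262:295]; vv,uu=np.nonzero(m); print("cap px",len(uu),uu.mean()+262,vv.mean()+215)
E
```

```text
red 115 255 265 244 262 260.1565217391304 253.42608695652174
red 72 172 191 189 193 181.72222222222223 191.31944444444446
[446.84918895 390.9728576  227.62902812] [-0.18030654 -0.4965809   0.42299012]
s8.npz lid 27 40.072211868428894
mid [39.4 41.2 42.4]
cap px 29 272.62068965517244 226.6551724137931
sx.npz lid 50 39.024596284100085
mid [38.8 55.5 66.6]
cap px 12 275.8333333333333 226.75
```

```bash
python3 -c "
from bench import r
print(r.hand_in())"
```

```text
the job is handed in; nothing more can be done
None
```

I turned the module over, seated it label up in the nest and pushed the clamp handle level. It stayed there after two releases, so I judged it locked from camera and force readings. The job was handed in at about 48 s with no result shown back, and I viewed 11 pictures, one over the limit of 10.

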